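Hook the mould carriage's return spring back on its post

TASK

The return spring of the mould clamp is off its post: with the red spring puller from the wooden block, catch the pull eye of the spring's keyhole hook plate, stretch the spring past the post, bring the keyhole down over the brass head by feel and ease it back until the plate sits fully home on the post's neck, holding the carriage against its stops. Then stand the puller back in its hole in the block and let go. Handle the spring and its plate only with the puller, never stretch it by more than 55 mm, do not force the plate or let it snap back, and leave everything else in place.

Things in the scene. Friction and masses are not known exactly. Their poses are not given: they have to be found in the camera images.
- puller: Spring puller, 107 mm tall, 0.13 kg, standing in the block. Origin: centre of the rod's lower end; z up to the handle; x the way its foot points. Rod 6 mm dia. Foot 4 mm thick, 5 mm wide, its tip 8 mm from the axis along x. Pressing collar 16 mm dia, z 13 to 17 mm. Guard disc 33 mm dia, z 45 to 49 mm. White dot on the top: foot side.
- puller_grip (a point): Middle of the puller's red handle: 22 x 22 mm square, flats facing the puller's x and y, z 49 to 107 mm. This point is 78 mm above the puller's origin. Gripped with about 100 N it takes the spring's pull at the foot (up to 11 N) without slipping.
- stand_hole (a point): Mouth of the puller's hole in the wooden tool block (70 x 136 x 55 mm, top 55 mm above the bench, does not move). Hole 22 x 22 mm square, sides along this frame's x and y, 50 mm deep, z up. The guard disc rests on the block's top round the hole, so the puller's origin then is 45 mm below this point. A green driver stands 70 mm away along -y.
- clamp: Mould clamp, fixed. Origin: centre of its underside on the bench. Bed 180 (x) x 355 (y) x 22 mm high; free top 22 mm above the origin. Mould carriage on rods at y above 20 mm; bridge with air cylinder at y 75 to 135 mm, 220 mm high. Slot with the anchor post at x 0, y about -118 mm; the spring runs from the carriage to -y and is stretched towards -y.
- slot_mid (a point): Middle of the post's adjusting slot, 20 mm above the bed (plate's mid-plane when home). Axes as clamp. The post is bolted in the slot up to 9 mm either way along y of here, at x 0; its setting is not measured, so find it by feel or sight. Post: boss 21 mm dia up to 7 mm below this height, neck 6 mm dia up to 6 mm above, domed brass head 12 mm dia from 6 to 14.5 mm above.
- hook_seat (a point): Hook plate, steel, 80 x 25 x 4 mm; x outward along the spring, z up, mid-thickness. Here the neck's axis lies when home. Keyhole: narrow end 8 mm wide up to x +3 mm, widening from x -6 to -10, wide end 15 mm wide from x -23.5 to -10: the head passes only with the post's axis at x -17.5 to -14.5 mm, 1.5 mm either side. Solid shank 16 mm wide from x -48 to -23.5 mm.
- pull_eye (a point): Centre of the pull eye in the plate's outer end: opening 14.5 (x) x 10 mm (y), then an end bar 5 mm wide. 20.2 mm outward (x) of hook_seat, mid-thickness, axes as there. At the start the plate is level, its underside 18 mm above the bed. The foot goes in and out with the rod's axis 0.8 to 4.2 mm inward of here (x -4.2, rod on the eye's inner edge); pulling, the rod lies at x +4.2.
- hook (a joint): Stretch of the spring, m, 0 at free length (hook_seat then 118 mm from the carriage pin). 0.011 to 0.029 when home, by the post's setting (0.020 with the post in the slot's middle); 14.5 to 17.5 mm more when the wide end is over the head. Pull = 1.4 N + 180 N/m x stretch.
- carriage (a joint): Mould carriage's distance from its stops, m, 0 home, up to 0.030; grows to clamp +y. It slides at about 1 N, so pulling the spring first draws it home. The spring's pin moves with it (home: 138 mm from slot_mid, at x 0 of the clamp, at the plate's height).
- spring_swing (a joint): Swing of the spring about the carriage's upright pin, rad: 0 straight towards the post, negative swung to the clamp's -x side (the robot's side), up to 0.75 either way. Swings freely with little friction.
- spring_lift (a joint): Lift of the spring about the same pin, rad: 0 level, lying at its lowest (home level), up to 0.40 with the plate raised. Falls under its own weight, the moving parts weigh about 0.12 kg.
- mould0: yellow mould, rubber block 72 x 50 x 30 mm, leave alone
- mould1: yellow mould, rubber block 72 x 50 x 30 mm, leave alone
- mould2: yellow mould, rubber block 72 x 50 x 30 mm, leave alone
- spray: white spray bottle, 150 mm tall, leave alone
- screw_jar: jar of screws, 70 mm tall, leave alone
- spanner: spanner, lying on the bench, leave alone
- nozzle: brass nozzle on the clamp's bed, 20 mm dia, 24 mm tall, leave alone
- driver: green driver in the block, 109 mm tall, leave alone
Things that resemble listed ones, but are neither listed nor needed, are in the scene too. Leave any blue look-alike of the puller alone. There is more than one size of the part that bears stand_hole; the job needs the smaller.

How it is judged (in metres and radians):
On the way, in this order (a step that is already met when the one before it is completed fails the run):
1. the puller, held in the gripper and with its foot in the pull eye, has stretched the spring by more than 24 mm (value of joint hook above 0.024 m and contact force between puller and hook above 3 N and contact force between the fingers and puller above 3 N), for 0.1 s.
2. the plate sits home on the post's neck under the head, the spring's pull carried by the post and the carriage at its stops (contact force between hook and clamp above 2 N and value of joint spring_lift below 0.05 rad and value of joint carriage below 0.002 m and value of joint hook above 0.008 m), for 0.2 s.
At the end, for the whole second after the job is handed in: the plate at its lowest level under the head (lift below 0.05 rad), held stretched by the post alone (more than 2 N on it), the carriage within 2 mm of its stops; the puller released, at rest, upright (0.1 rad) and down in its hole to 4 mm (all of step 2 and horizontal distance between puller and stand_hole below 0.008 m and angle between puller's own z axis and vertical below 0.1 rad and z of puller in the frame of stand_hole below -0.041 m and linear speed of puller below 0.02 m/s and contact force between the fingers and puller below 0.1 N); the robot touches nothing.
It fails at once if the spring is stretched by more than 55 mm (value of joint hook above 0.055 m).
It fails at once if the plate is forced: more than 15 N between plate and post or 25 N between puller and plate (contact force between hook and clamp above 15 N or contact force between puller and hook above 25 N).
It fails at once if the plate snaps back faster than 0.5 m/s (velocity of joint hook below -0.5 m/s).
It fails at once if the fingers or the arm touch the spring or its plate (contact force between any of the fingers, the arm and spring_swing above 0.5 N).
It fails at once if a bystander is moved by more than 20 mm (distance of any of mould0, mould1, mould2, spray, screw_jar, spanner, nozzle, driver from where it was at the start of the episode above 0.02 m).
It also fails if it takes over 72 s, if anything falls off the work surface, if the arm or the gripper's body presses on something with over 40 N, if the wrist force passes 120 N, or if a joint passes its speed limit or range.

ROBOT

A 6-joint arm with a two-finger parallel gripper is mounted at the origin on the work surface. World frame = base frame: x ahead of the robot, y to its left, z up, the work surface at z = 0. Lengths are in mm, angles in degrees, forces in N, time in s.
With the tool pointing down it reaches from about 300 to 850 mm from the base axis. Payload 4.2 kg.
Tool frame: the origin (TCP) lies between the finger pads; the fingertips stand 11 mm ahead of it and the grasp point (between the pads) lies 8 mm behind it (env.tips_ahead is the distance from the TCP to the fingertips, in mm); z points along the fingers, y is the line along which they close (so a half turn about z gives the same grasp; the last joint's range is limited). The gripper opens to 91 mm and grips with 3 to 60 N. Pads are 32 mm wide; open, the fingers measure 118 mm over their backs; the gripper's body (76 mm by 178 mm) begins 60 mm behind the grasp point.
Start: joints at [-65.031, 18.312, 89.639, -0, 72.044, -1.146], TCP at [253.109, -516.312, 224.976] pointing down, gripper open.
Joint ranges: [-177.97, 177.97], [-48.28, 115.42], [12.27, 149.76], [-77.06, 257.06], [2.81, 150.46], [-146.56, 146.56]. Speed limits (degrees/s): [147.25, 147.25, 180, 180, 180, 180].

INTERFACE

Orientations are given as [roll, pitch, yaw] about the fixed x, y, z axes, in that order (R = Rz(yaw) Ry(pitch) Rx(roll)).
In Python, from workcell import env, cams gives the robot as it stands.
- The arm moves only by the tool step_arm, never from a script. Its arguments are lists of equal length, an entry for each row: "linear": the shift along the tool's x, y, z in units of 30 cm (1.0 is 30 cm), a list of three; "turn": the turn about the tool's z in units of 360 degrees (1.0 is 360 degrees). In form: {"linear": [[tx, ty, tz], ...], "turn": [turn, ...]}. A call has 1 to 20 rows; each row is the pose to reach, as a shift and turn from the pose commanded when the call began, along the tool's axes at that moment, turning the shorter way round; what a row does not reach only later rows make up. A row lasts 1/8 s, in which the tool goes at most 62.5 mm and 10.7 degrees, less where a joint would pass 70% of its speed; a pose out of reach is approached as far as the arm can. A call with a number of a shift or a turn outside -1 to 1 is refused whole. A call with a gripper value outside its range is refused whole. "fingers" is the closure, from -1 (fully open) to 1 (shut), so that 0 is half open, set as the call begins (left out, the last holds). The fingers move at their own pace and stop on an object; "force" is the grip in N (left out, the last holds). Time passes only in rows, so rows that repeat a pose let the fingers close. It gives the time, the measured TCP pose, the force, the opening and the grip force at its end, in the units of the state.
- env.state(): the state, without advancing time (a new reading comes with each control period).
- cams.grab_frame(name): name is "scene" or "top" or "wrist"; returns a dict with "color" (480x640x3 uint8, blue, green, red), "fx", "fy", "cx", "cy" (pixels), "extrinsics" (4x4, takes a point from camera to world coordinates); the wrist camera has in their place "tool_from_camera" (4x4, takes a point from camera to tool coordinates, whose origin is the TCP and whose axes are the flange's). Camera axes: x right, y down, z forward; pixel columns grow to the right and rows downward; lengths in mm; the calibration is good to about 2 mm. A picture is of the moment at which its call begins: read the wrist's pose just before it. There is no depth.
- env.job_done(): hands the job in; it is judged then, once.
The state is a dict: "time_s": time; "qpos": joint angles; "qvel": joint speeds; "effort": joint torques, N m; "ee_pos": TCP position; "ee_rot": TCP orientation; "force": force on the tool from outside, world axes, zero at the start; "torque": the same for the moment, N m; "gripper_width": finger opening in mm; "gripper_force": force on a finger pad.
Only numpy, scipy, OpenCV 4.12 (cv2) and the standard library are available. Lean on these libraries where they do the work, as an engineer would, in place of code of your own. Each camera call takes 0.05 s, during which the arm holds its last target. There are 200 camera calls.

## Working session

There is one attempt and no reset: what is moved stays moved. The work goes in short steps, Python scripts to look and compute and a tool call to move; the robot and the scene stay as the last step left them, time stands still between calls to the robot, and variables do not carry over. Pictures are saved under pics/ and viewed, at most 10 in all, crops included, and the job is handed in when it is done.

Besides the shell and the picture viewer there is one more tool, called after ">>>" as name(argument=value, ...) on one line, values as JSON. step_arm: Moves the arm, as the interface text tells. Its arguments: {"type":"object","properties":{"linear":{"type":"array"},"turn":{"type":"array"},"fingers":{"type":"number"},"force":{"type":"number"}},"required":["linear","turn"]}

```bash
mkdir -p pics; cat > h.py <<'E'
import numpy as np, cv2
from workcell import env, cams
from scipy.spatial.transform import Rotation as R
def grab(n):
    s=env.state(); f=cams.grab_frame(n)
    if n=='wrist':
        T=np.eye(4);T[:3,:3]=R.from_euler('xyz',s['ee_rot'],degrees=True).as_matrix();T[:3,3]=s['ee_pos']
        f['extrinsics']=T@np.array(f['tool_from_camera'])
    return f
def ray(f,u,v,z):
    E=np.array(f['extrinsics']);d=E[:3,:3]@np.array([(u-f['cx'])/f['fx'],(v-f['cy'])/f['fy'],1]);o=E[:3,3]
    return o+d*(z-o[2])/d[2]
def proj(f,p):
    q=np.linalg.inv(f['extrinsics'])@np.append(p,1);return f['cx']+f['fx']*q[0]/q[2],f['cy']+f['fy']*q[1]/q[2]
E
python3 - <<'E'
from h import *
import pickle
for n in('scene','top'):
    f=grab(n);pickle.dump(f,open(n+'.pkl','wb'));cv2.imwrite(f'pics/{n}.png',f['color']);print(n,f['fx'],np.round(f['extrinsics'],2).tolist())
s=env.state();print(s['ee_rot'],s['time_s'])
E
```

```text
scene 465.81833076292395 [[0.28, 0.63, -0.73, 1362.32], [0.96, -0.19, 0.2, -233.35], [-0.01, -0.76, -0.65, 812.6], [0.0, 0.0, 0.0, 1.0]]
top 516.8188992501515 [[0.01, -0.98, 0.2, 312.93], [-1.0, -0.01, 0.01, -2.27], [-0.01, -0.2, -0.98, 1326.66], [0.0, 0.0, 0.0, 1.0]]
[-1.79910521e+02 -4.06374700e-04  2.61174802e+01] 0.1
```

View pics/scene.png

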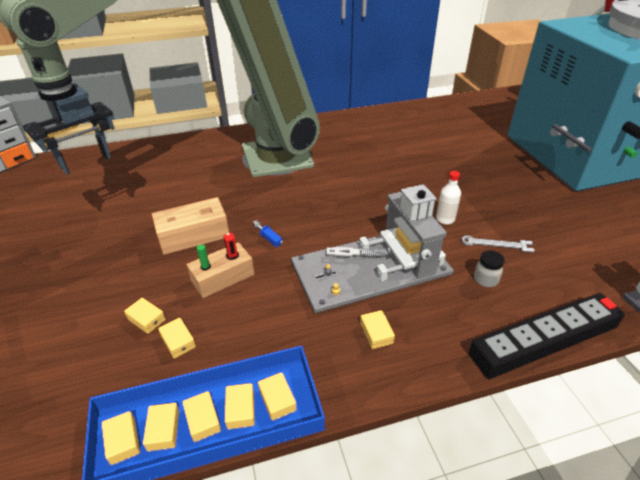

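View pics/top.png

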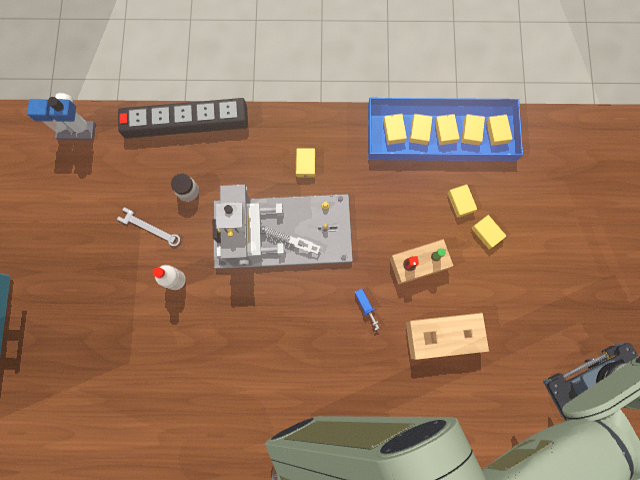

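The top view shows the clamp (centre about 283,230), the spring swung to the robot's side (plate 290-320, 240-252) and the brass post near (325,228). The small block has the red puller at (412,263) and the green driver at (438,253). The candidates are that block and the larger empty block at (447,337). The smaller one holding the red puller and green driver fits the description. The blue tool at (367,310) is a look-alike. I'll confirm in an enlarged crop.

```bash
python3 - <<'E'
import pickle,cv2,numpy as np
f=pickle.load(open('top.pkl','rb'));c=f['color']
a=cv2.resize(c[185:275,210:360],None,fx=4,fy=4,interpolation=3)
b=cv2.resize(c[235:290,385:465],None,fx=4,fy=4,interpolation=3)
o=np.zeros((580,600,3),np.uint8);o[:360]=a;o[360:,:320]=b
cv2.imwrite('pics/crop1.png',o)
E
```

```text
(no output)
```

View pics/crop1.png

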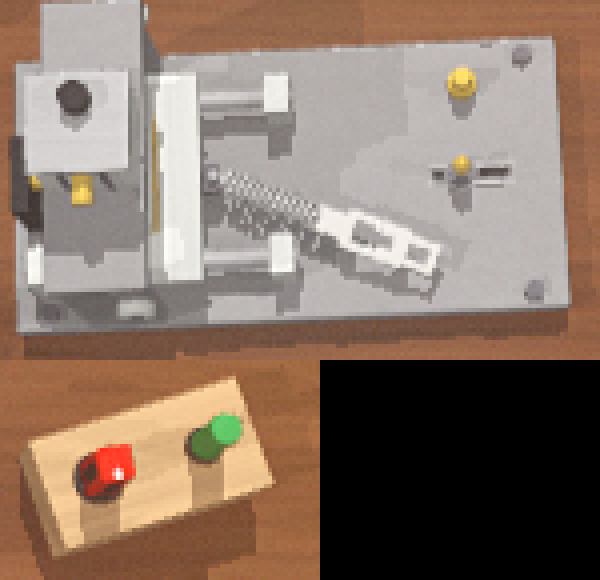

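```bash
python3 - <<'E'
from h import *
import pickle
f=pickle.load(open('top.pkl','rb'))
C=lambda u,v,z:ray(f,210+u/4,185+v/4,z)
B=lambda u,v,z:ray(f,385+u/4,235+(v-360)/4,z)
for n,u,v,z in[('bR',555,38,22),('bRb',570,305,22),('bLb',18,330,22),('bL',15,65,22),('head',461,162,56),('slotL',433,176,22),('slotR',510,172,22),('pin',212,180,45),('eye',418,252,44),('key',372,235,44)]:print(n,C(u,v,z).round(1))
for n,u,v,z in[('tl',28,440,55),('tr',236,378,55),('br',272,485,55),('red',116,463,117),('green',225,430,119)]:print(n,B(u,v,z).round(1))
E
```

```text
bR [698.1 -66.7  22. ]
bRb [521.2 -76.3  22. ]
bLb [501.5 275.7  22. ]
bL [676.4 286.6  22. ]
head [606.3  -5.8  56. ]
slotL [604.7  12.1  22. ]
slotR [607.8 -37.6  22. ]
pin [595.6 152.3  45. ]
eye [550.6  20.8  44. ]
key [561.2  50.   44. ]
tl [ 532.7 -172.9   55. ]
tr [ 573.5 -303.7   55. ]
br [ 506.  -323.6   55. ]
red [ 508.7 -216.3  117. ]
green [ 528.9 -280.9  119. ]
```

```bash
cat >> h.py <<'E'
def mv(x,y,z,yaw):
    s=env.state();T=R.from_euler('xyz',s['ee_rot'],degrees=True).as_matrix()
    cy=s['ee_rot'][2];d=T.T@(np.array([x,y,z])-s['ee_pos'])
    print('pos',np.round(s['ee_pos'],1),'rot',np.round(s['ee_rot'],2),'F',np.round(s['force'],1),'lin',(d/300).round(4).tolist(),'turn',round(-((yaw-cy+180)%360-180)/360,4),'mm',d.round(1))
E
python3 - <<'E'
from h import *
f=grab('wrist');print(np.round(f['tool_from_camera'],2).tolist(),f['fx'])
mv(509,-216,240,17.3)
E
```

```text
[[0.0, -0.96, -0.27, 76.38], [1.0, 0.0, -0.0, -1.45], [0.0, -0.27, 0.96, -158.57], [0.0, 0.0, 0.0, 1.0]] 408.5475147750728
pos [ 252.9 -516.   224.3] rot [-179.92   -0.     26.11] F [ 0.7  0.1 -0.4] lin [1.2065, -0.5222, -0.0516] turn 0.0245 mm [ 362.  -156.7  -15.5]
```

>>> step_arm(linear=[[0.9,-0.39,-0.04],[0.9,-0.39,-0.04],[0.9,-0.39,-0.04],[0.9,-0.39,-0.04],[0.9,-0.39,-0.04],[0.9,-0.39,-0.04]], turn=[0.0245,0.0245,0.0245,0.0245,0.0245,0.0245], fingers=-0.2)

```text
time_s: 0.9
ee_pos: [445.6, -290.2, 236.8]
ee_rot: [-180.0, -0.0, 17.6]
force: [-0.3, -1.2, 0.1]
gripper_width: 55.0
gripper_force: 0.0
```

```bash
python3 - <<'E'
from h import *
mv(509,-216,240,17.3)
E
```

```text
pos [ 445.6 -290.2  236.8] rot [-1.7998e+02 -2.0000e-02  1.7560e+01] F [-0.3 -1.2  0.1] lin [0.2762, -0.1719, -0.0104] turn 0.0007 mm [ 82.9 -51.6  -3.1]
```

>>> step_arm(linear=[[0.276,-0.172,-0.01],[0.276,-0.172,-0.01],[0.276,-0.172,-0.01],[0.276,-0.172,-0.01]], turn=[0.0007,0.0007,0.0007,0.0007])

```text
time_s: 1.4
ee_pos: [506.9, -219.5, 239.6]
ee_rot: [180.0, 0.1, 17.0]
force: [0.1, -0.8, -0.1]
gripper_width: 54.6
gripper_force: 0.0
```

```bash
python3 - <<'E'
from h import *
import pickle
f=grab('wrist');pickle.dump(f,open('w1.pkl','wb'))
print(env.state()['ee_pos'],env.state()['ee_rot'],proj(f,[509,-216,117]))
cv2.imwrite('pics/w1.png',f['color'])
E
```

```text
[ 506.8198685  -219.63590778  239.72295554] [1.79993810e+02 5.72656546e-02 1.69641161e+01] (np.float64(322.5457072215647), np.float64(237.09367249635415))
```

View pics/w1.png

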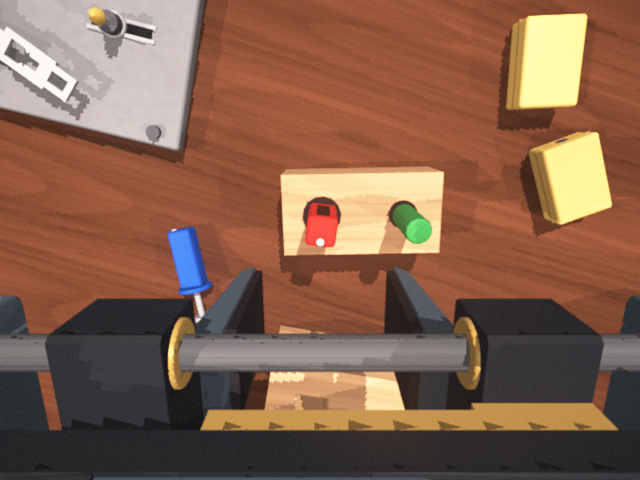

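The dot at (320,242) sits on the tool -x side of the handle, whose top centre is at about (321.5,233), so the foot points along -block x, toward the robot. The driver is at (419,231).

```bash
python3 - <<'E'
from h import *
import pickle
f=pickle.load(open('w1.pkl','rb'))
for n,u,v,z in[('pull',321.5,233,117),('dot',320,242,117),('driver',419,231,119),('btl',282,175,55),('btr',442,173,55),('bbl',283,255,55),('bbr',438,252,55),('eye',58,85,44),('head',97,16,56),('key',22,57,44)]:print(n,ray(f,u,v,z).round(1))
E
```

```text
pull [ 511.7 -214.4  117. ]
dot [ 505.  -215.3  117. ]
driver [ 533.6 -279.4  119. ]
btl [ 534.7 -172.6   55. ]
btr [ 575.2 -299.4   55. ]
bbl [ 467.7 -192.    55. ]
bbr [ 510.2 -321.2   55. ]
eye [549.9  21.4  44. ]
head [608.5  -8.   56. ]
key [562.6  51.5  44. ]
```

```bash
python3 - <<'E'
from h import *
print(np.round(env.state()['qpos'],1))
mv(511.5,-213.8,150,107.5)
E
```

```text
[-24.6  15.8  91.1  -0.   73.1  48.5]
pos [ 506.8 -219.6  239.7] rot [1.7999e+02 6.0000e-02 1.6960e+01] F [-0.1 -0.1 -0.2] lin [0.0209, -0.0141, 0.2991] turn -0.2515 mm [ 6.3 -4.2 89.7]
```

>>> step_arm(linear=[[0.021,-0.014,0.05],[0.021,-0.014,0.1],[0.021,-0.014,0.15],[0.021,-0.014,0.2],[0.021,-0.014,0.25],[0.021,-0.014,0.3],[0.021,-0.014,0.3],[0.021,-0.014,0.3],[0.021,-0.014,0.3],[0.021,-0.014,0.3],[0.021,-0.014,0.3]], turn=[-0.028,-0.056,-0.084,-0.112,-0.14,-0.168,-0.196,-0.224,-0.2515,-0.2515,-0.2515])

```text
time_s: 2.82
ee_pos: [512.1, -213.3, 150.0]
ee_rot: [-180.0, 0.0, 107.4]
force: [0.5, 0.2, -0.0]
gripper_width: 54.8
gripper_force: 0.0
```

```bash
python3 - <<'E'
from h import *
mv(511.5,-213.8,80,107.5)
E
```

```text
pos [ 512.1 -213.3  150. ] rot [-1.8000e+02  1.0000e-02  1.0738e+02] F [ 0.5  0.2 -0. ] lin [-0.0008, -0.0025, 0.2334] turn -0.0003 mm [-0.2 -0.7 70. ]
```

>>> step_arm(linear=[[-0.001,-0.002,0.1],[-0.001,-0.002,0.19],[-0.001,-0.002,0.233],[-0.001,-0.002,0.233],[-0.001,-0.002,0.233]], turn=[0,0,0,0,0])

```text
time_s: 3.45
ee_pos: [512.8, -213.5, 81.0]
ee_rot: [179.9, 0.1, 107.6]
force: [-0.2, 0.7, 0.1]
gripper_width: 54.8
gripper_force: 0.0
```

>>> step_arm(linear=[[0,0,0],[0,0,0],[0,0,0],[0,0,0],[0,0,0],[0,0,0]], turn=[0,0,0,0,0,0], fingers=1, force=60)

```text
time_s: 4.2
ee_pos: [512.1, -213.2, 80.2]
ee_rot: [180.0, 0.0, 107.6]
force: [-0.2, 0.4, 2.4]
gripper_width: 21.9
gripper_force: 60.0
```

>>> step_arm(linear=[[0,0,-0.15],[0,0,-0.33],[0,0,-0.333],[0,0,-0.333]], turn=[0,0,0,0])

```text
time_s: 4.7
ee_pos: [511.4, -212.8, 179.0]
ee_rot: [-179.9, -0.1, 107.6]
force: [-0.4, 0.1, -1.7]
gripper_width: 21.8
gripper_force: 60.0
```

```bash
python3 - <<'E'
from h import *
mv(551,23.5,140,160.7)
E
```

```text
pos [ 511.4 -212.8  179. ] rot [-1.7993e+02 -6.0000e-02  1.0759e+02] F [-0.4  0.1 -1.7] lin [0.7107, 0.3641, 0.1304] turn -0.1475 mm [213.2 109.2  39.1]
```

>>> step_arm(linear=[[0.17,0.09,0],[0.34,0.17,0],[0.5,0.25,0.02],[0.64,0.33,0.06],[0.7,0.36,0.12],[0.71,0.364,0.13],[0.71,0.364,0.13],[0.71,0.364,0.13]], turn=[-0.028,-0.056,-0.084,-0.112,-0.14,-0.1475,-0.1475,-0.1475])

```text
time_s: 5.7
ee_pos: [551.3, 22.6, 140.1]
ee_rot: [-180.0, -0.1, 160.6]
force: [0.7, 0.3, -0.5]
gripper_width: 21.7
gripper_force: 60.0
```

```bash
python3 - <<'E'
from h import *
import pickle
f=grab('wrist');pickle.dump(f,open('w2.pkl','wb'))
mv(551,23.5,140,160.7);p=env.state()['ee_pos']
print(proj(f,p-[0,0,70]),proj(f,[550.2,21.1,44]))
c=f['color'];cv2.imwrite('pics/w2.png',cv2.resize(c[20:320,160:560],None,fx=2,fy=2,interpolation=3))
E
```

```text
pos [551.6  22.5 140.5] rot [-1.7997e+02 -5.0000e-02  1.6062e+02] F [ 0.3  0.2 -1.6] lin [0.0029, 0.0025, 0.0015] turn -0.0002 mm [0.9 0.8 0.5]
(np.float64(320.89994818271623), np.float64(265.0707752243924)) (np.float64(318.4770724623364), np.float64(251.0472641525329))
```

View pics/w2.png

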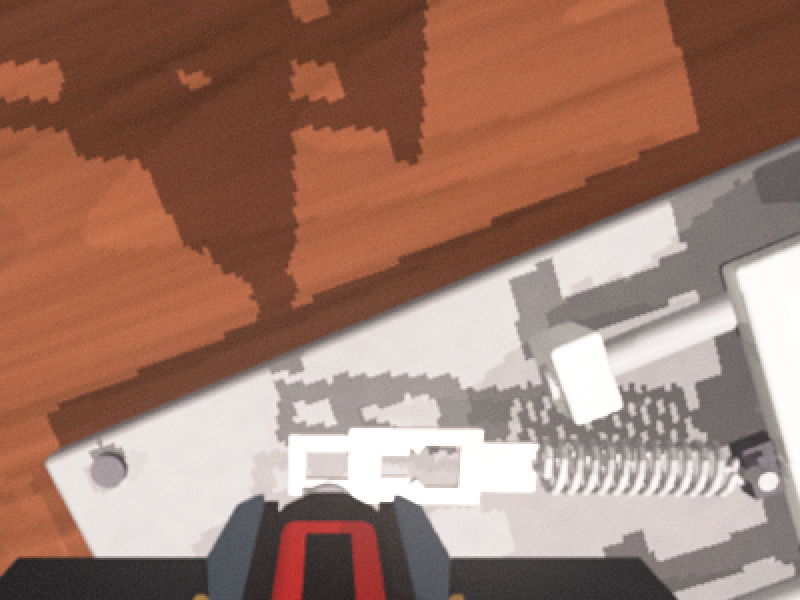

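```bash
python3 - <<'E'
from h import *
import pickle
f=pickle.load(open('w2.pkl','rb'));p=np.array([551.6,22.5,140.5])
for d in(-37,21,70):print(d,proj(f,p-[0,0,d]))
e=ray(f,324,252.5,44);k=ray(f,160+435/2,20+467/2,44);pin=ray(f,160+766/2,20+478/2,50)
print(f['cx'],'eye',e,'key',k,'pin',pin,np.degrees(np.arctan2(*(e-pin)[1::-1])),np.linalg.norm((e-pin)[:2]))
c=f['color'];cv2.imwrite('pics/w2b.png',cv2.resize(c[235:375,230:420],None,fx=4,fy=4,interpolation=3))
E
```

```text
-37 (np.float64(318.5604786733584), np.float64(365.7840745778047))
21 (np.float64(320.155239075229), np.float64(297.88767262995935))
70 (np.float64(320.9239084045136), np.float64(265.1618276159547))
323.9118660787604 eye [552.31934283  24.16009037  44.        ] key [564.50646509  56.79415116  44.        ] pin [601.03179543 155.13116246  50.        ] -110.40182451854899 139.73662642140013
```

View pics/w2b.png

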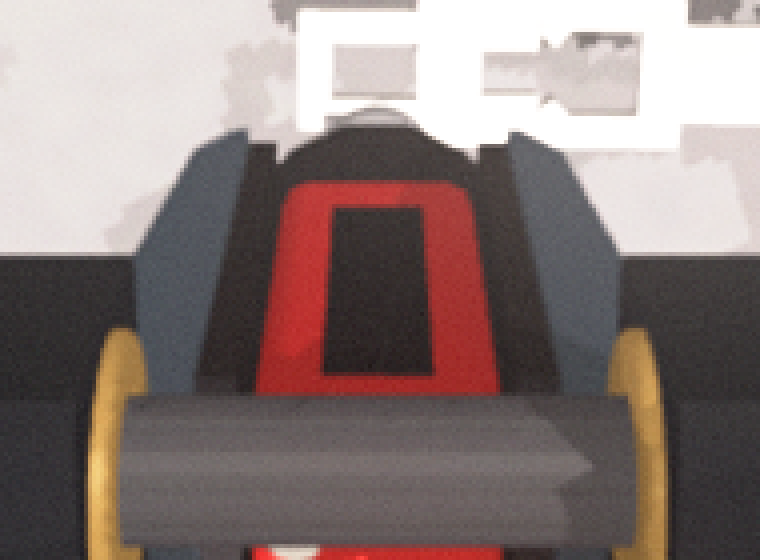

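```bash
python3 - <<'E'
from h import *
import pickle
f=pickle.load(open('w2.pkl','rb'));M=np.linalg.inv(f['tool_from_camera'])
def P(x,y,z):
    q=M@[x,y,z,1];return f['cx']+f['fx']*q[0]/q[2],f['cy']+f['fy']*q[1]/q[2],q[2]
print('guard rim top',P(16.5,0,21),'bottom',P(16.5,0,25),'collar rim',P(8,0,53),P(8,0,57))
E4=np.array(f['tool_from_camera'])
def T(u,v,z):
    d=E4[:3,:3]@[(u-f['cx'])/f['fx'],(v-f['cy'])/f['fy'],1];o=E4[:3,3];return o+d*(z-o[2])/d[2]
print('eye in tool',T(323.5,253.2,96.5),'plate corner',T(230+298/4,235+8/4,96.5),T(230+298/4,235+130/4,96.5),'pin-ish',T(160+766/2,20+478/2,91))
for v in(262,):print('collar rim seen',T(325,v,53),'guard rim seen',T(324.5,266.8,21),T(324.5,266.8,25))
E
```

```text
guard rim top (np.float64(320.0302986878006), np.float64(263.8127362647611), np.float64(188.8758551000639)) bottom (np.float64(320.1045494908101), np.float64(261.1527231732859), np.float64(192.73093522092026)) collar rim (np.float64(320.5829039398626), np.float64(260.2104649966384), np.float64(221.98373690003808)) (np.float64(320.6368366045112), np.float64(258.0018997329526), np.float64(225.83881702089448))
eye in tool [-1.13468307  1.55928586 96.5       ] plate corner [  9.77175253 -10.69086454  96.5       ] [-10.96544054 -10.95000679  96.5       ] pin-ish [ -3.34818906 142.16307815  91.        ]
collar rim seen [ 6.97869398  2.40093242 53.        ] guard rim seen [15.04454492  2.06720828 21.        ] [13.69229375  2.07511562 25.        ]
```

>>> step_arm(linear=[[0.001,0.0062,0.04],[0.001,0.0062,0.075],[0.001,0.0062,0.075],[0.001,0.0062,0.075],[0.001,0.0062,0.075]], turn=[0,0,0,0,0])

```text
time_s: 6.38
ee_pos: [552.5, 24.8, 118.8]
ee_rot: [180.0, 0.0, 160.7]
force: [-0.6, 0.5, -1.9]
gripper_width: 22.1
gripper_force: 60.0
```

```bash
python3 - <<'E'
from h import *
import pickle
f=grab('wrist');pickle.dump(f,open('w3.pkl','wb'))
mv(551.6,22.5,140.5,160.7)
c=f['color'];cv2.imwrite('pics/w3.png',cv2.resize(c[225:315,245:445],None,fx=4,fy=4,interpolation=3))
E
```

```text
pos [552.4  24.8 118.8] rot [1.7999e+02 5.0000e-02 1.6068e+02] F [ 0.5  0.3 -0.7] lin [0.0, -0.008, -0.0724] turn -0.0001 mm [  0.   -2.4 -21.7]
```

View pics/w3.png

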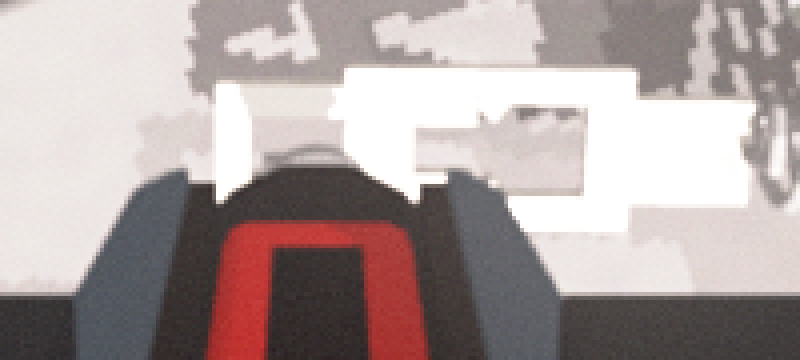

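The collar arc is centred at x≈318 and the eye (250–345) at x≈298, so the rod is about 3 mm inward of the eye centre, inside the window. Lowering by feel.

>>> step_arm(linear=[[0,-0.0015,0.012],[0,-0.0015,0.018],[0,-0.0015,0.024],[0,-0.0015,0.03],[0,-0.0015,0.03]], turn=[0,0,0,0,0])

```text
time_s: 7.05
ee_pos: [551.9, 24.3, 109.2]
ee_rot: [-180.0, -0.0, 160.7]
force: [-0.3, -0.3, -1.4]
gripper_width: 21.6
gripper_force: 60.0
```

>>> step_arm(linear=[[0,0,0.005],[0,0,0.01],[0,0,0.0155],[0,0,0.0155],[0,0,0.0155]], turn=[0,0,0,0,0])

```text
time_s: 7.68
ee_pos: [552.0, 24.3, 104.8]
ee_rot: [-180.0, 0.0, 160.7]
force: [0.2, 0.2, -1.8]
gripper_width: 21.9
gripper_force: 60.0
```

```bash
python3 - <<'E'
from h import *
mv(0,0,104.5,160.7)
# plan: clamp frame
a=np.radians(3.3);y=np.array([-np.sin(a),np.cos(a)]);S=np.array([606.1,-13.0])
pin=S+138*y;print('pinhome',pin)
E
```

```text
pos [552.   24.3 104.8] rot [-180.      0.    160.68] F [ 0.2  0.2 -1.8] lin [1.7097, -0.6853, 0.0009] turn -0.0 mm [ 5.129e+02 -2.056e+02  3.000e-01]
pinhome [598.15616428 124.77117069]
```

>>> step_arm(linear=[[0,-0.01,0],[0,-0.02,0],[0,-0.03,0],[0,-0.03,-0.02],[0,-0.03,-0.04],[0,-0.03,-0.06],[0,-0.03,-0.08],[0,-0.03,-0.095],[0,-0.03,-0.095],[0,-0.03,-0.095]], turn=[0,0,0,0,0,0,0,0,0,0])

```text
time_s: 8.93
ee_pos: [548.9, 15.9, 133.1]
ee_rot: [-180.0, -0.0, 160.7]
force: [1.1, -0.0, -2.8]
gripper_width: 21.6
gripper_force: 60.0
```

```bash
python3 - <<'E'
from h import *
mv(608.1,-47.3,133,183.3)
E
```

```text
pos [548.9  15.9 133.1] rot [-1.7999e+02 -2.0000e-02  1.6068e+02] F [ 1.1 -0.  -2.8] lin [-0.2559, -0.1334, 0.0003] turn -0.0628 mm [-76.8 -40.    0.1]
```

>>> step_arm(linear=[[-0.022,-0.011,0],[-0.044,-0.022,0],[-0.066,-0.034,0],[-0.088,-0.045,0],[-0.11,-0.056,0],[-0.132,-0.067,0],[-0.154,-0.079,0],[-0.176,-0.091,0],[-0.198,-0.103,0],[-0.22,-0.115,0],[-0.24,-0.125,0],[-0.256,-0.133,0],[-0.256,-0.133,0],[-0.256,-0.133,0]], turn=[-0.005,-0.01,-0.015,-0.02,-0.025,-0.03,-0.036,-0.042,-0.048,-0.054,-0.06,-0.063,-0.063,-0.063])

```text
time_s: 10.68
ee_pos: [607.3, -44.8, 132.2]
ee_rot: [179.7, -0.2, -176.7]
force: [1.0, 6.6, -3.2]
gripper_width: 21.7
gripper_force: 60.0
```

```bash
python3 - <<'E'
from h import *
import pickle
f=grab('wrist');pickle.dump(f,open('w4.pkl','wb'))
mv(608.1,-47.3,133,183.3)
c=f['color'];cv2.imwrite('pics/w4.png',cv2.resize(c[200:340,280:480],None,fx=4,fy=4,interpolation=3))
E
```

```text
pos [607.3 -44.8 132.2] rot [ 1.7971e+02 -1.6000e-01 -1.7670e+02] F [-0.6  6.4 -3. ] lin [-0.0021, -0.0086, -0.0026] turn 0.0 mm [-0.6 -2.6 -0.8]
```

View pics/w4.png

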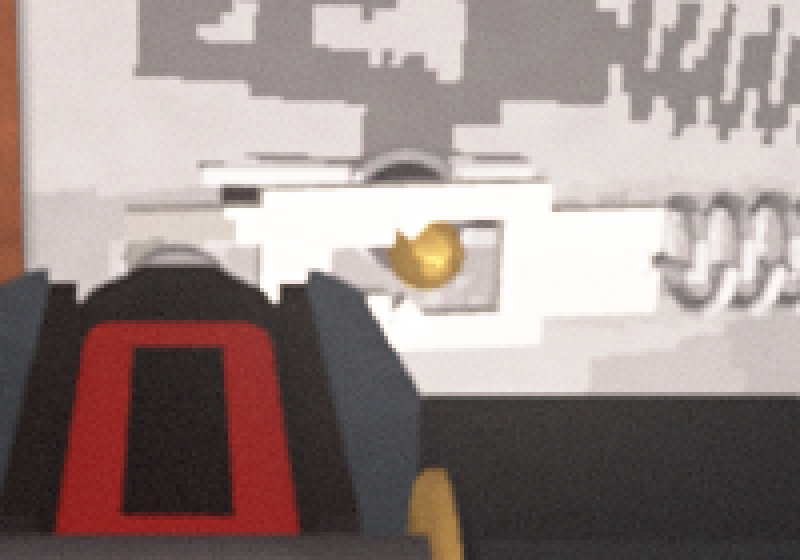

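```bash
python3 - <<'E'
from h import *
import pickle
f=pickle.load(open('w4.pkl','rb'));E4=np.array(f['tool_from_camera'])
def T(n,u,v,z):
    u=280+u/4;v=200+v/4
    d=E4[:3,:3]@[(u-f['cx'])/f['fx'],(v-f['cy'])/f['fy'],1];o=E4[:3,3];print(n,(o+d*(z-o[2])/d[2]).round(2))
z=132.2
T('head',427,255,z-52);T('headR',465,255,z-50);T('headbot',427,291,z-50)
T('boss top rim',405,150,z-35)
T('inner edge top',498,222,z-63.5);T('inner edge bot',498,312,z-63.5)
T('plate top r',550,183,z-63);T('plate bot r',542,346,z-63)
T('bar outer',108,206,z-70);T('collar rim',178,245,53);T('guard',178,266,21)
T('spring',668,206,z-58);T('shank',661,320,z-58)
E
```

```text
head [-3.73 40.48 80.2 ]
headR [-4.39 46.7  82.2 ]
headbot [-10.29  41.05  82.2 ]
boss top rim [ 8.52 38.95 97.2 ]
inner edge top [ 5.12 48.74 68.7 ]
inner edge bot [-8.79 49.47 68.7 ]
plate top r [10.87 56.06 69.2 ]
plate bot r [-14.35  56.42  69.2 ]
bar outer [ 9.47 -7.69 62.2 ]
collar rim [ 6.68  2.16 53.  ]
guard [14.47  2.09 21.  ]
spring [ 5.91 75.01 74.2 ]
shank [-12.11  75.4   74.2 ]
```

>>> step_arm(linear=[[-0.003,-0.003,0],[-0.006,-0.005,0.003],[-0.006,-0.005,0.007],[-0.006,-0.005,0.01],[-0.006,-0.005,0.01],[-0.006,-0.005,0.01]], turn=[0,0,0,0,0,0])

```text
time_s: 11.48
ee_pos: [609.1, -46.0, 129.2]
ee_rot: [179.7, -0.2, -176.7]
force: [0.1, 7.3, -3.0]
gripper_width: 21.8
gripper_force: 60.0
```

```bash
python3 - <<'E'
from h import *
import pickle
f=grab('wrist');pickle.dump(f,open('w5.pkl','wb'))
mv(608.1,-47.3,133,183.3)
c=f['color'];cv2.imwrite('pics/w5.png',cv2.resize(c[225:300,315:448],None,fx=6,fy=6,interpolation=3))
E
```

```text
pos [609.1 -46.  129.2] rot [ 179.7    -0.18 -176.7 ] F [-1.4  7.7 -3.1] lin [0.0035, -0.004, -0.0126] turn 0.0 mm [ 1.  -1.2 -3.8]
```

View pics/w5.png

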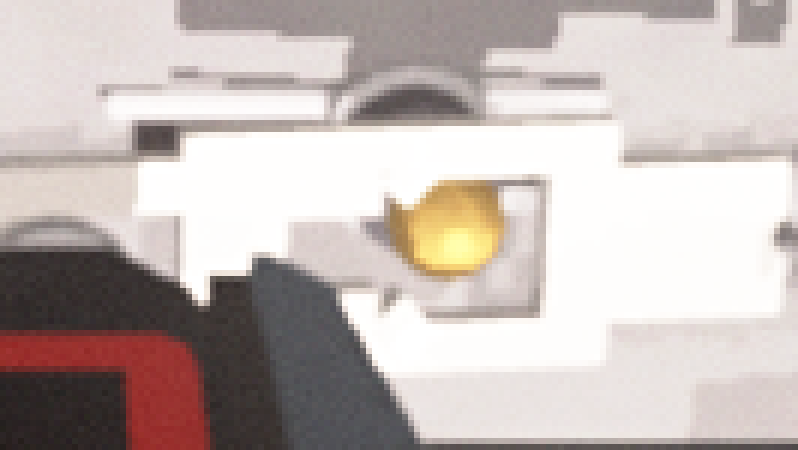

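The head sits laterally centred in the wide end once parallax is allowed for, and the post's axis is at about plate x -15. I'll pull a touch more and lower by feel.

>>> step_arm(linear=[[0,-0.003,0],[0,-0.003,0.006],[0,-0.003,0.012],[0,-0.003,0.018],[0,-0.003,0.024],[0,-0.003,0.024]], turn=[0,0,0,0,0,0])

```text
time_s: 12.28
ee_pos: [609.1, -46.9, 122.0]
ee_rot: [179.7, -0.2, -176.7]
force: [-0.7, 7.2, -3.0]
gripper_width: 21.8
gripper_force: 60.0
```

>>> step_arm(linear=[[0,0,0.004],[0,0,0.008],[0,0,0.012],[0,0,0.016],[0,0,0.016]], turn=[0,0,0,0,0])

```text
time_s: 12.9
ee_pos: [609.1, -47.0, 117.3]
ee_rot: [179.7, -0.2, -176.7]
force: [-0.5, 7.6, -2.0]
gripper_width: 21.3
gripper_force: 60.0
```

>>> step_arm(linear=[[0,0,0.004],[0,0,0.008],[0,0,0.012],[0,0,0.012]], turn=[0,0,0,0])

```text
time_s: 13.4
ee_pos: [609.2, -47.0, 113.7]
ee_rot: [179.7, -0.2, -176.7]
force: [-0.7, 7.1, -2.3]
gripper_width: 21.8
gripper_force: 60.0
```

>>> step_arm(linear=[[0,0,0.006],[0,0,0.012],[0,0,0.018],[0,0,0.024],[0,0,0.03],[0,0,0.033],[0,0,0.033]], turn=[0,0,0,0,0,0,0])

```text
time_s: 14.28
ee_pos: [609.5, -47.0, 104.3]
ee_rot: [179.7, -0.1, -176.7]
force: [-0.7, 6.8, -0.9]
gripper_width: 21.6
gripper_force: 60.0
```

>>> step_arm(linear=[[0,0,0.005],[0,0.006,0.006],[0,0.012,0.006],[0,0.018,0.006],[0,0.024,0.006],[0,0.03,0.006],[0,0.036,0.006],[0,0.036,0.006]], turn=[0,0,0,0,0,0,0,0])

```text
time_s: 15.28
ee_pos: [609.4, -37.2, 103.1]
ee_rot: [179.8, -0.0, -176.7]
force: [-0.3, 5.3, 1.0]
gripper_width: 22.2
gripper_force: 60.0
```

>>> step_arm(linear=[[0,0.006,0],[0,0.012,0],[0,0.018,0],[0,0.024,0],[0,0.03,0],[0,0.03,0]], turn=[0,0,0,0,0,0])

```text
time_s: 16.02
ee_pos: [609.0, -30.0, 102.8]
ee_rot: [-180.0, -0.0, -176.6]
force: [0.1, 1.9, -0.4]
gripper_width: 21.8
gripper_force: 60.0
```

>>> step_arm(linear=[[0,0.004,0],[0,0.008,0],[0,0.012,0],[0,0.012,0],[0,0.012,0]], turn=[0,0,0,0,0])

```text
time_s: 16.65
ee_pos: [608.9, -26.3, 103.0]
ee_rot: [-180.0, 0.0, -176.6]
force: [-0.1, 0.1, -1.2]
gripper_width: 21.5
gripper_force: 60.0
```

>>> step_arm(linear=[[0,0.004,0],[0,0.0095,0],[0,0.0095,0],[0,0.0095,0]], turn=[0,0,0,0])

```text
time_s: 17.15
ee_pos: [608.7, -23.3, 103.0]
ee_rot: [-180.0, 0.0, -176.6]
force: [-0.1, -0.5, -1.8]
gripper_width: 22.1
gripper_force: 60.0
```

>>> step_arm(linear=[[0,0,-0.005],[0,0,-0.01],[0,0,-0.015],[0,0,-0.015],[0,0,-0.015]], turn=[0,0,0,0,0])

```text
time_s: 17.77
ee_pos: [608.7, -23.3, 107.5]
ee_rot: [-180.0, 0.0, -176.6]
force: [0.7, 0.3, -2.0]
gripper_width: 22.0
gripper_force: 60.0
```

>>> step_arm(linear=[[0,0,-0.006],[0,0,-0.012],[0,0,-0.018],[0,0,-0.018],[0,0,-0.018]], turn=[0,0,0,0,0])

```text
time_s: 18.4
ee_pos: [608.7, -23.3, 112.9]
ee_rot: [-180.0, 0.0, -176.6]
force: [0.3, -1.0, -1.7]
gripper_width: 21.6
gripper_force: 60.0
```

>>> step_arm(linear=[[0,0,-0.05],[0,0,-0.13],[0,0,-0.22],[0,0,-0.22],[0,0,-0.22]], turn=[0,0,0,0,0])

```text
time_s: 19.02
ee_pos: [608.2, -23.3, 178.4]
ee_rot: [180.0, -0.1, -176.6]
force: [-0.3, 0.4, -1.3]
gripper_width: 21.7
gripper_force: 60.0
```

```bash
python3 - <<'E'
from h import *
import pickle
mv(512.1,-213.2,180,107.6)
f=grab('top');pickle.dump(f,open('t2.pkl','wb'))
cv2.imwrite('pics/t2.png',cv2.resize(f['color'][185:275,210:360],None,fx=5,fy=5,interpolation=3))
E
```

```text
pos [608.2 -23.3 178.4] rot [ 1.8000e+02 -5.0000e-02 -1.7664e+02] F [-0.3  0.4 -1.3] lin [0.3569, -0.6132, -0.005] turn 0.2105 mm [ 107.1 -184.    -1.5]
```

View pics/t2.png

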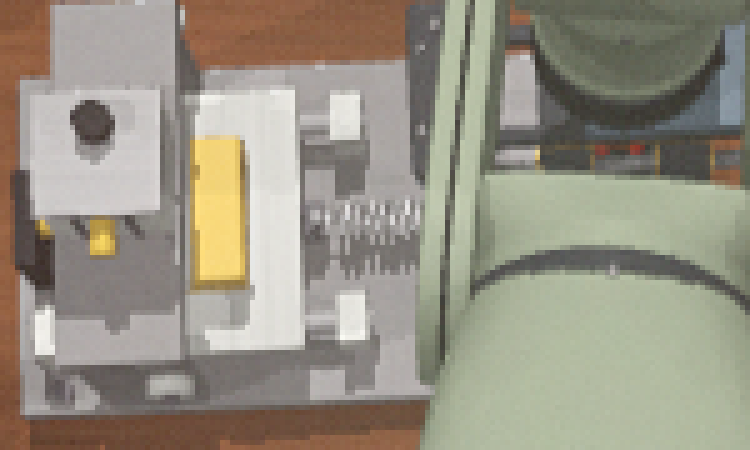

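The arm hides the plate, but the spring (about 310–420, 215) lies straight and stretched, and the carriage stands forward at its stops, so the post holds the plate. Now the puller goes back.

>>> step_arm(linear=[[0.05,-0.08,-0.005],[0.1,-0.17,-0.005],[0.15,-0.26,-0.005],[0.2,-0.35,-0.005],[0.25,-0.44,-0.005],[0.31,-0.53,-0.005],[0.35,-0.6,-0.005],[0.357,-0.613,-0.005],[0.357,-0.613,-0.005],[0.357,-0.613,-0.005],[0.357,-0.613,-0.005]], turn=[0.026,0.052,0.078,0.104,0.13,0.156,0.182,0.208,0.2105,0.2105,0.2105])

```text
time_s: 20.45
ee_pos: [512.7, -212.7, 180.2]
ee_rot: [-180.0, -0.0, 107.7]
force: [-0.8, -0.5, -1.3]
gripper_width: 21.5
gripper_force: 60.0
```

```bash
python3 - <<'E'
from h import *
mv(512.1,-213.2,120,107.6)
E
```

```text
pos [ 512.7 -212.7  180.2] rot [-1.7998e+02 -1.0000e-02  1.0769e+02] F [-0.8 -0.5 -1.3] lin [-0.001, -0.0022, 0.2005] turn 0.0003 mm [-0.3 -0.7 60.2]
```

>>> step_arm(linear=[[-0.001,-0.002,0.08],[-0.001,-0.002,0.16],[-0.001,-0.002,0.2],[-0.001,-0.002,0.22],[-0.001,-0.002,0.22]], turn=[0,0,0,0,0])

```text
time_s: 21.08
ee_pos: [512.3, -213.6, 114.5]
ee_rot: [180.0, 0.0, 107.6]
force: [-0.2, 0.3, -1.5]
gripper_width: 21.3
gripper_force: 60.0
```

>>> step_arm(linear=[[0,0,0.02],[0,0,0.04],[0,0,0.06],[0,0,0.08],[0,0,0.1],[0,0,0.11],[0,0,0.11],[0,0,0.11]], turn=[0,0,0,0,0,0,0,0])

```text
time_s: 22.08
ee_pos: [512.3, -213.7, 81.6]
ee_rot: [180.0, 0.0, 107.6]
force: [1.0, -0.1, -1.6]
gripper_width: 22.0
gripper_force: 60.0
```

Lower the last bit until the guard disc rests on the block, then open. I'll open only partly, to keep clear of everything nearby.

>>> step_arm(linear=[[0,0,0.003],[0,0,0.005],[0,0,0.005],[0,0,0.005]], turn=[0,0,0,0])

```text
time_s: 22.58
ee_pos: [512.2, -213.7, 80.2]
ee_rot: [180.0, 0.0, 107.6]
force: [-1.9, 0.9, 2.3]
gripper_width: 22.2
gripper_force: 60.0
```

>>> step_arm(linear=[[0,0,0],[0,0,0],[0,0,0],[0,0,0],[0,0,0]], turn=[0,0,0,0,0], fingers=-0.2)

```text
time_s: 23.2
ee_pos: [512.1, -213.7, 79.9]
ee_rot: [180.0, 0.0, 107.6]
force: [0.1, 0.7, 0.7]
gripper_width: 54.7
gripper_force: 0.0
```

>>> step_arm(linear=[[0,0,-0.05],[0,0,-0.15],[0,0,-0.3],[0,0,-0.45],[0,0,-0.53],[0,0,-0.53],[0,0,-0.53]], turn=[0,0,0,0,0,0,0])

```text
time_s: 24.08
ee_pos: [511.5, -213.3, 238.1]
ee_rot: [-179.9, -0.1, 107.6]
force: [-0.7, -0.8, 0.1]
gripper_width: 54.8
gripper_force: 0.0
```

```bash
python3 - <<'E'
from h import *
import pickle
for n in('top','scene'):
    a=pickle.load(open(n+'.pkl','rb'))['color'];b=cams.grab_frame(n)['color']
    x0,x1,y0,y1=(395,430,245,285) if n=='top' else (215,245,225,270)
    for c in(a,b):
        p=c[y0:y1,x0:x1].astype(int);m=(p[...,2]>120)&(p[...,1]<60)&(p[...,0]<60);v,u=np.nonzero(m);print(n,m.sum(),u.mean()+x0 if m.any() else None,v.mean()+y0 if m.any() else None)
    if n=='scene': # plate bright region and brass head
        for c in(a,b):
            p=c[230:300,300:400].astype(int);m=p.min(2)>200;v,u=np.nonzero(m);print('white',m.sum(),u.min()+300,u.max()+300)
            q=p[25:55,10:50];k=(q[...,2]-q[...,0]>60);v,u=np.nonzero(k);print('brass',sorted(set(zip((u+310).tolist(),(v+255).tolist())))[:40])
E
```

```text
top 54 410.35185185185185 262.8888888888889
top 0 None None
scene 167 230.437125748503 244.67664670658684
scene 167 230.31736526946108 244.48502994011977
white 465 327 399
brass [(326, 265), (326, 266), (326, 267), (327, 264), (327, 265), (327, 266), (327, 267), (327, 268), (328, 264), (328, 265), (328, 266), (328, 267), (328, 268), (329, 264), (329, 265), (329, 266), (329, 267), (329, 268), (330, 265), (330, 266), (330, 267), (333, 284), (334, 283), (334, 284), (335, 283), (335, 284), (336, 283), (336, 284), (337, 283), (337, 284), (338, 284)]
white 586 314 399
brass [(326, 265), (326, 266), (326, 267), (327, 264), (327, 265), (327, 266), (327, 267), (327, 268), (328, 264), (328, 265), (328, 266), (328, 267), (328, 268), (329, 264), (329, 265), (329, 266), (329, 267), (330, 266), (330, 267), (333, 284), (334, 283), (334, 284), (335, 283), (335, 284), (336, 283), (336, 284), (337, 283), (337, 284), (338, 284)]
```

```bash
python3 -c "
from h import *
print(env.job_done())"
```

```text
the job is handed in; nothing more can be done
None
```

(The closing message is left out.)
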